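Prime the UV dish viewer and hold its dead-man key in the green

TASK

Make an exposure on the UV dish viewer: swing the sprung lever with the red peg all the way round to its stop and let it spring back home, then press down the yellow key of the separate release box so that its needle sits in the green band (about half the key's travel) and keep it there, never letting the needle run into the red. Finish while still holding the key down in the green: do not let go. Leave the culture dish on the viewer, the drop bottle and the beaker where they are.

Things in the scene. Friction and masses are not known exactly. Their poses are not given: they have to be found in the camera images.
- uv_viewer: white housing fixed to the desk, 150 (x, front to back) x 230 (y) x 55 mm high; origin: centre of its underside, front faces its -x, yaw within 0.3 rad. Left (+y) half: violet window with the culture dish, centred at (15, 50) mm, between three 6 mm studs; right half: the lever; along the back edge (x = 71 mm) an amber guard up to 96 mm above the desk.
- prime_lever (a joint): sprung lever turning level about an upright pivot: 0 = home (arm points to the viewer's front, its -x), positive = counter-clockwise from above (the peg moves to the viewer's right, -y, and then back); stop at 1.0 rad. Spring 0.08 N m at home, 0.24 N m at the stop (1.3 to 4 N at the peg); it returns to 0 when let go.
- lever_pivot (a point): lever's pivot axis at the viewer's top face, 55 mm above the desk, at (25, -55) mm in the viewer's frame
- lever_peg_top (a point): top centre of the upright round peg (12 mm across, red cap) at the lever's end, 60 mm from the pivot axis; moves with the lever. Its top is 108 mm above the desk; the arm bar (10 mm wide) that carries it ends 66 mm above the desk, so about 40 mm of peg is free to push from its +y side with closed fingers or to pinch.
- release_box: grey box fixed to the desk, 100 (x) x 160 (y) x 50 mm high; origin at the centre of its underside, front faces its -x; key at (0, -40) mm, round needle gauge (64 mm across) on its top at (-6, 40) mm. Its yaw varies by up to 0.4 rad.
- hold_key (a joint): travel of the yellow key in m: 0 = up, grows straight down, hard stop at 0.016. Spring 0.7 N/mm: 3.5 N to start, 9 N at 8 mm, 15 N at the stop. The gauge needle follows: on the left at 0, pointing to the back at 8 mm, on the right at 16 mm; green band = 5.5 to 10.5 mm, red sector = from 13 mm on.
- key_top (a point): centre of the top face of the yellow square key (36 x 36 mm), 76 mm above the desk when up; moves down with the key
- dish: round culture dish with red streaks, 87 mm across, 14 mm high, loose on the viewer's window; origin at the centre of its underside
- drop_bottle: white dropping bottle with orange cap, 33 mm across, 65 mm high, loose on the desk between the viewer and the release box; origin at the centre of its underside
- beaker: open beaker, 79 mm across, 64 mm high, loose at the back of the desk; origin at the centre of its underside

How it is judged:
On the way, in this order (a step that is already met when the one before it is completed fails the run):
1. the lever is swung to its stop (value of joint prime_lever above 0.93 rad), for 0.1 s.
2. the lever is let go and back home (value of joint prime_lever below 0.06 rad and contact force between the fingers and uv_viewer below 0.1 N), for 0.2 s.
3. the fingers hold the key with the needle in the green (value of joint hold_key between 0.0055 and 0.0105 m and contact force between the fingers and release_box above 3 N), for 1 s.
At the end, for the whole second after the job is handed in: the program ends with the fingers still pressing the yellow key (over 3 N) at 5.5 to 10.5 mm of its travel (needle in the green), the lever is back home (within 0.06 rad), the dish within 15 mm and the bottle and beaker within 20 mm of where they started (all of step 3 and value of joint prime_lever below 0.06 rad and distance of dish from where it was at the start of the episode below 0.015 m and distance of each of drop_bottle, beaker from where it was at the start of the episode below 0.02 m); the arm keeps its last pose, push and grip.
It fails at once if the key is pressed past 14 mm (needle in the red) (value of joint hold_key above 0.014 m).
It fails at once if the dish is shifted (distance of dish from where it was at the start of the episode above 0.015 m).
It fails at once if the drop bottle is knocked over or shifted (distance of drop_bottle from where it was at the start of the episode above 0.02 m or angle between drop_bottle's own z axis and vertical above 0.4 rad).
It fails at once if the beaker is shifted (distance of beaker from where it was at the start of the episode above 0.02 m).
It also fails if it takes over 54 s, if anything falls off the work surface, if the arm or the gripper's body presses on something with over 40 N, if the wrist force passes 120 N, or if a joint passes its speed limit or range.

ROBOT

A 6-joint arm with a two-finger parallel gripper is mounted at the origin on a cart in front of the work surface, level with it; the furniture and walls round the work are solid. World frame = base frame: x ahead of the robot, y to its left, z up, the work surface at z = 0. Lengths are in m, angles in rad, forces in N, time in s.
With the tool pointing down it reaches from about 0.35 to 1 m from the base axis. Payload 7.1 kg.
Tool frame: the origin (TCP) lies at the very end of the fingers, on their centre line; the grasp point (between the pads) lies 19 mm behind it (manip.pinch_z is the distance from the TCP to the grasp point, in m); z points along the fingers, y is the line along which they close (so a half turn about z gives the same grasp; the last joint's range is limited). The gripper opens to 85 mm and grips with 20 to 120 N. Pads are 22 mm wide; open, the fingers measure 114 mm over their backs; the gripper's body (76 mm by 85 mm) begins 54 mm behind the grasp point. The pads swing forward as they close: fully open they stand 13 mm farther back than shut.
Start: joints at [1.173, 0.423, 1.63, -0, 1.089, -0.019], TCP at [0.231, 0.581, 0.231] pointing down, gripper open.
Joint ranges: [-3, 3], [-0.9, 2.11], [0.09, 2.58], [-1.31, 4.45], [0.11, 2.69], [-2.54, 2.54]. Speed limits (rad/s): [2.39, 2.39, 3.01, 3.14, 3.14, 3.14].

INTERFACE

Orientations are given as a rotation vector (axis times angle).
In Python, from rig import manip gives the robot as it stands. Calls block until the motion is done:
- manip.move_to(position, orientation): joint-space move of the TCP to a pose.
- manip.servo_line(position, orientation=None, rate=0.15): straight line of the TCP; orientation=None keeps the orientation; rate is the mean speed in m/s.
- manip.set_joints(angles): joint-space move.
- manip.command_gripper(opening, f_grip=None): finger opening in m; f_grip is the grip in N (None keeps the last); returns when the fingers have stopped.
- manip.hold(seconds).
- manip.solve_ik(position, orientation): joint angles nearest the present ones, or None.
- manip.camera(name): name is "side" or "top"; returns a dict with "image" (480x640x3 uint8, red, green, blue), "fx", "fy", "cx", "cy" (pixels), "k1" (the pictures are not rectified: a ray, as slopes to the right and down, at radius r is drawn at 1 + k1 r^2 times it, then the intrinsics apply), "cam_to_world" (4x4, takes a point from camera to world coordinates). Camera axes: x right, y down, z forward; pixel columns grow to the right and rows downward; lengths in m; the calibration is good to about 2 mm. A picture is of the moment at which its call begins. There is no depth.
A pose or a line that the arm cannot do raises manip.IKError and nothing moves.
- manip.sign_off(): hands the job in; it is judged then, once.
Trained networks look in the newest picture that a camera, given by its name, has taken for a name from the list of things; names that differ only in an ending like _2 or _b are one class to them, and where a whole thing is asked for, a point or a joint stands for the part that bears it (a point fixed in the world has none). Each returns a list of dicts, best first, with "p" (0 to 1); they miss things now and then, are a little off and sometimes report something else, mostly with a low value. They report only what shows in the picture. A call takes as long as a camera call.
- manip.search_frame(camera, thing): "rect" ([left, top, right, bottom] in pixels, round what is visible of it).
- manip.regions_of(camera, thing): "pixels" (480x640 bool, what is visible of it) and "rect" ([left, top, right, bottom] in pixels, round what is visible of it).
Readings, each from a call of its own:
- manip.read_time(): time.
- manip.read_joint_positions(): joint angles.
- manip.read_joint_vel(): joint speeds.
- manip.read_tau(): joint torques, N m.
- manip.read_position(): TCP position.
- manip.read_ee_rot(): TCP orientation.
- manip.read_contact_force(): force on the tool from outside, world axes, zero at the start.
- manip.read_torque(): the same for the moment, N m.
- manip.read_width(): finger opening in m.
- manip.read_grip_force(): force on a finger pad.
Only numpy, scipy, OpenCV 4.12 (cv2) and the standard library are available. Lean on these libraries where they do the work, as an engineer would, in place of code of your own. Each camera call takes 0.05 s, during which the arm holds its last target. There are 200 camera calls.

## Working session

There is one attempt and no reset: what is moved stays moved. The work goes in short steps, each a Python script; the robot and the scene stay as the last script left them, time stands still between calls to the robot, and variables do not carry over. Pictures are saved under pics/ and viewed, at most 10 in all, crops included, and the job is handed in when it is done.

```bash
mkdir -p pics; cat > h.py <<'E'
import numpy as np, cv2
from rig import manip
def ray(c,uv):
    xd=(uv[0]-c["cx"])/c["fx"]; yd=(uv[1]-c["cy"])/c["fy"]
    rd=np.hypot(xd,yd); r=rd
    for _ in range(30): r=rd/(1+c["k1"]*r*r)
    s=r/rd if rd>0 else 1
    T=np.array(c["cam_to_world"]); d=T[:3,:3]@np.array([xd*s,yd*s,1]); return T[:3,3],d
def onz(c,uv,z):
    o,d=ray(c,uv); return o+d*(z-o[2])/d[2]
def proj(c,p):
    T=np.array(c["cam_to_world"]); q=T[:3,:3].T@(np.array(p)-T[:3,3]); a=q[:2]/q[2]; f=1+c["k1"]*(a@a)
    return np.array([c["cx"]+c["fx"]*a[0]*f,c["cy"]+c["fy"]*a[1]*f])
E
python3 - <<'E'
from h import *
for n in("top","side"):
    c=manip.camera(n); cv2.imwrite(f"pics/{n}0.png",c["image"][:,:,::-1])
    print(n,c["fx"],c["k1"],np.round(c["cam_to_world"],3).tolist())
    for t in("uv_viewer","release_box","lever_peg_top","key_top","lever_pivot","dish","drop_bottle","beaker"):
        for r in manip.search_frame(n,t)[:2]: print(t,np.round(r["rect"],1),round(r["p"],2))
print(manip.read_time(),manip.read_ee_rot())
E
```

```text
top 527.6102663956341 -0.07746529376913691 [[-0.019, -0.996, 0.083, 0.439], [-1.0, 0.019, -0.001, -0.01], [-0.001, -0.083, -0.997, 1.307], [0.0, 0.0, 0.0, 1.0]]
uv_viewer [163.4 221.1 275.6 300.7] 0.9
release_box [354.7 235.9 427.  291.1] 0.89
lever_peg_top [228.  250.9 247.9 286.2] 0.77
key_top [400.1 251.2 417.7 267.3] 0.56
lever_pivot [162.2 221.6 274.9 304.7] 0.63
dish [192.4 250.4 193.9 252.5] 0.62
drop_bottle [299.3 223.3 311.4 237.9] 0.51
beaker [276.2 170.7 311.9 202.4] 0.9
beaker [164.3 220.8 273.4 303.2] 0.63
side 484.9215110084537 0.03780074035869444 [[0.999, 0.028, -0.028, 0.589], [0.039, -0.55, 0.834, -0.77], [0.008, -0.834, -0.551, 0.603], [0.0, 0.0, 0.0, 1.0]]
uv_viewer [248.3 173.4 340.2 249.9] 0.89
release_box [238.7 294.4 305.1 386.6] 0.89
lever_peg_top [271.6 188.8 306.3 218.1] 0.85
key_top [257.3 325.1 283.5 349.6] 0.82
key_top [249.7 176.6 337.3 248.5] 0.5
lever_pivot [247.9 173.  341.9 250.7] 0.79
drop_bottle [316.7 248.  334.3 281.8] 0.73
beaker [356.5 229.2 398.4 280.8] 0.72
beaker [248.5 172.6 339.9 246.6] 0.33
0.9 [5.91354362e-01 3.08540556e+00 5.26643877e-05]
```

```bash
python3 - <<'E'
import cv2
a=cv2.imread("pics/top0.png")[160:320,140:450]; b=cv2.imread("pics/side0.png")[160:400,220:420]
cv2.imwrite("pics/topc.png",cv2.resize(a,(775,400),interpolation=cv2.INTER_CUBIC)); cv2.imwrite("pics/sidec.png",cv2.resize(b,(500,600),interpolation=cv2.INTER_CUBIC))
E
```

```text
(no output)
```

View pics/topc.png

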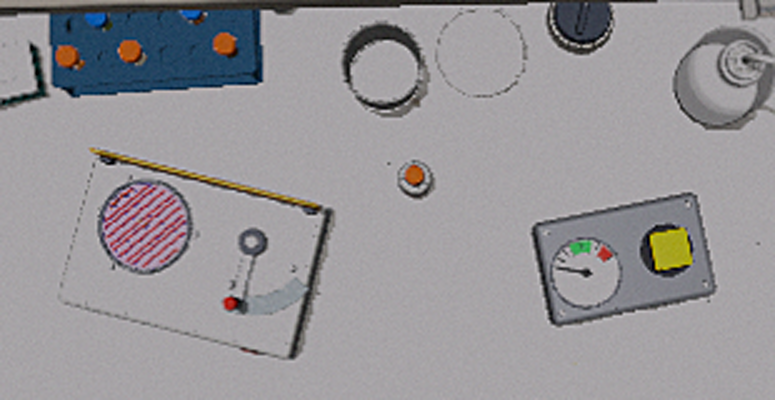

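View pics/sidec.png

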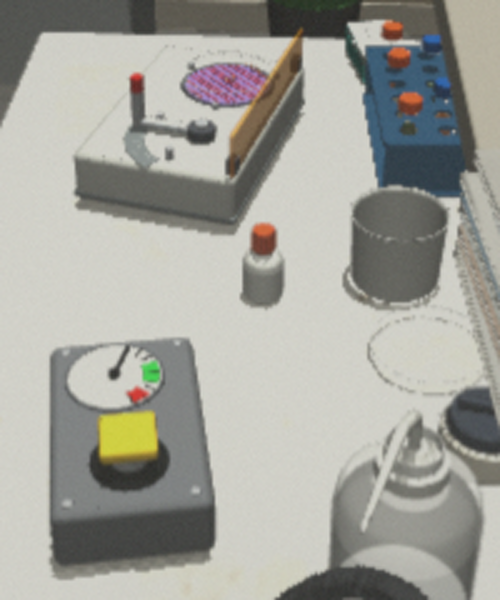

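The top view (crop, 2.5x) shows the red peg at (231,303), the pivot at (252,241), the key at (671,249) and the bottle at (414,178). The side view agrees, with the lever at home and the needle on the left. Next I'll measure these points in both cameras.

```bash
cat >> h.py <<'E'
def blob(im,box,cond):
    x0,y0,x1,y1=box; h=cv2.cvtColor(im,cv2.COLOR_RGB2HSV)[y0:y1,x0:x1].astype(int)
    m=cond(h[...,0],h[...,1],h[...,2]); ys,xs=np.nonzero(m); return np.array([xs.mean()+x0,ys.mean()+y0]),len(xs)
red=lambda h,s,v:((h<8)|(h>172))&(s>130)&(v>80)
yel=lambda h,s,v:(h>22)&(h<35)&(s>120)&(v>150)
def tri(a,ua,b,ub):
    o1,d1=ray(a,ua);o2,d2=ray(b,ub); d1/=np.linalg.norm(d1); d2/=np.linalg.norm(d2)
    t=np.linalg.lstsq(np.c_[d1,-d2],o2-o1,rcond=None)[0]; p,q=o1+t[0]*d1,o2+t[1]*d2; return (p+q)/2,np.linalg.norm(p-q)
E
python3 - <<'E'
from h import *
t=manip.camera("top"); s=manip.camera("side")
pt,n1=blob(t["image"],(222,270,245,292),red); ps,n2=blob(s["image"],(265,182,285,205),red)
kt,n3=blob(t["image"],(390,245,425,275),yel); ks,n4=blob(s["image"],(250,318,290,352),yel)
print(pt,n1,ps,n2,kt,n3,ks,n4)
print("peg",onz(t,pt,.105),onz(s,ps,.104),tri(t,pt,s,ps)); print("key",onz(t,kt,.076),onz(s,ks,.073),tri(t,kt,s,ks))
f=lambda x,y:(140+x/2.5-.3,160+y/2.5-.3)
print("pivot",onz(t,f(252,241),.066))
for n,q,z in(("viewer",[(97,155),(331,209),(293,357),(59,300)],.055),("box",[(534,226),(693,194),(715,293),(556,325)],.05)):
    P=np.array([onz(t,f(*a),z)[:2] for a in q]); print(n,P.round(3).tolist(),P.mean(0)); 
    # left-back,right-back,right-front,left-front
    dx=(P[0]+P[1]-P[2]-P[3])/2; dy=(P[0]+P[3]-P[1]-P[2])/2
    print(np.linalg.norm(dx),np.linalg.norm(dy),"yaw",np.arctan2(dx[1],dx[0]),np.arctan2(-dy[0],dy[1]))
    if n=="viewer":
        w=np.arctan2(-dy[0],dy[1]);R=np.array([[np.cos(w),-np.sin(w)],[np.sin(w),np.cos(w)]])
        print("pivot pred",P.mean(0)+R@[.025,-.055],"peg pred",P.mean(0)+R@[-.035,-.055])
    else:
        w=np.arctan2(-dy[0],dy[1]);R=np.array([[np.cos(w),-np.sin(w)],[np.sin(w),np.cos(w)]])
        print("key pred",P.mean(0)+R@[0,-.04])
print("bottle",onz(t,f(414,176),.06))
E
```

```text
[231.66666667 281.04761905] 21 [274.0952381  192.23809524] 21 [407.89351852 259.22685185] 216 [270.68367347 333.46428571] 392
peg [0.44836994 0.17955809 0.105     ] [0.44977431 0.17730329 0.104     ] (array([0.44887458, 0.18003485, 0.10250259]), np.float64(0.000985289767709433))
key [ 0.4918258  -0.22829005  0.076     ] [ 0.49266968 -0.22796641  0.073     ] (array([ 0.49235246, -0.22864095,  0.0735779 ]), np.float64(0.0008612662897630566))
pivot [0.50698753 0.16441774 0.066     ]
viewer [[0.593, 0.315], [0.537, 0.09], [0.397, 0.128], [0.455, 0.351]] [0.49532026 0.22111589]
0.14379514596167628 0.2309197017367685 yaw -0.2602818713569649 -0.24831674730470113
pivot pred [0.50603595 0.16165856] peg pred [0.4478763  0.17640492]
box [[0.517, -0.103], [0.545, -0.256], [0.45, -0.274], [0.423, -0.122]] [ 0.48373168 -0.18874334]
0.09660863484710469 0.15554095722962596 yaw 0.19041553223509244 0.17809046759686764
key pred [ 0.49081771 -0.22811069]
bottle [0.56631676 0.010693   0.06      ]
```

Both cameras and the given dimensions agree: the pivot-to-peg distance is 60 mm, the viewer's yaw is -0.255 and the key is at (0.492, -0.228). Next I'll push the lever with force monitoring.

```bash
cat >> h.py <<'E'
from scipy.spatial.transform import Rotation as Ro
PEG=np.array([.449,.179]); PIV=np.array([.5068,.1632]); A0=np.arctan2(*(PEG-PIV)[::-1])
def down(x):  # tool z down, tool x along heading angle x
    c,s=np.cos(x),np.sin(x); return Ro.from_matrix(np.array([[c,s,0],[s,-c,0],[0,0,-1]])).as_rotvec()
def pose(th,gap,z,sg):
    a=A0+th; t=np.array([-np.sin(a),np.cos(a)]); p=PIV+.06*np.array([np.cos(a),np.sin(a)])-t*(.017+gap)
    return [*p,z],down(np.arctan2(*(sg*t)[::-1]))
E
python3 - <<'E'
from h import *
best=None
for sg in(1,-1):
    q=[manip.solve_ik(*pose(th,g,.08,sg)) for th,g in((0,.015),(.5,0),(1.1,0))]
    print(sg,[None if a is None else np.round(a,2).tolist() for a in q])
    if all(a is not None for a in q) :
        m=max(abs(a[5]) for a in q)
        if best is None or m<best[0]: best=(m,sg)
sg=best[1]; print(sg,A0,np.linalg.norm(PEG-PIV))
manip.command_gripper(0.0)
manip.move_to(*pose(0,.02,.2,sg)); manip.servo_line(pose(0,.02,.08,sg)[0])
f0=np.array(manip.read_contact_force()); print("f0",f0,manip.read_time())
for th in [None,0,.1,.2,.3,.4,.5,.6,.7,.8,.85,.9,.95,1.0,1.05,1.1,1.15]:
    p,o=pose(th or 0,.01 if th is None else 0,.08,sg)
    manip.servo_line(p,o,rate=.06)
    f=np.array(manip.read_contact_force())-f0; print(th,f.round(1),(np.array(manip.read_position())-p).round(4))
    if th and th>=.9 and np.linalg.norm(f[:2])>9: break
    if np.linalg.norm(f)>25: break
manip.hold(.3)
c=manip.camera("top"); s=manip.camera("side")
cv2.imwrite("pics/l.png",np.hstack([cv2.resize(c["image"][210:310,160:280],(384,320)),cv2.resize(s["image"][130:260,230:360],(320,320))])[:,:,::-1]); print(manip.read_time())
E
```

```text
1 [[0.41, 0.49, 1.99, -0.0, 0.67, -2.47], None, None]
-1 [[0.41, 0.49, 1.99, -0.0, 0.67, 0.67], [0.33, 0.46, 2.05, -0.0, 0.63, 0.1], [0.25, 0.46, 2.05, -0.0, 0.63, -0.58]]
-1 2.87475512441209 0.05992061414905559
f0 [0.49060143 0.54810452 0.53850543] 4.3083
None [-0.3 -0.4 -0.7] [ 0.0001 -0.0004  0.0005]
0 [-1.1  0.9  0.4] [ 0.     -0.0002  0.0001]
0.1 [-0.9  1.5 -0.3] [-0.      0.0001 -0.    ]
0.2 [-1.4  1.3 -1.2] [-0.      0.0002 -0.    ]
0.3 [-0.9  2.  -0.8] [ 0.0001  0.0002 -0.    ]
0.4 [-0.7  2.7 -1. ] [ 0.0001  0.0002 -0.    ]
0.5 [-1.2  3.  -0.7] [0.0001 0.0002 0.    ]
0.6 [-1.   2.  -1.5] [0.0001 0.0003 0.    ]
0.7 [-0.3  2.7 -0.7] [0.0001 0.0003 0.    ]
0.8 [-0.1  3.4 -1.4] [0.0002 0.0003 0.    ]
0.85 [-0.   4.  -1.4] [0.0001 0.0003 0.    ]
0.9 [-0.1  4.2 -0.9] [0.0001 0.0002 0.0001]
0.95 [ 0.5  4.8 -0.7] [0.0001 0.0001 0.0001]
1.0 [-1.8  5.1  0. ] [-0.      0.0002  0.    ]
1.05 [-6.1 18.   2.3] [-0.0013  0.0016 -0.    ]
8.5917
```

View pics/l.png

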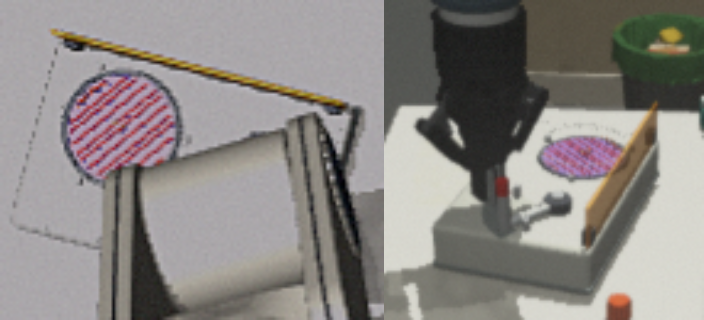

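The side picture shows the lever swung round with the fingers behind the peg, and the jump to 18 N confirms it reached the stop. Next I'll let it back home, retreat, check it and move above the key.

```bash
python3 - <<'E'
from h import *
for th in [.8,.6,.4,.2,0]: manip.servo_line(*pose(th,.0,.08,-1),rate=.08)
manip.servo_line(pose(0,.02,.08,-1)[0],rate=.08); manip.hold(.4)
print(np.round(manip.read_contact_force(),1))
manip.servo_line(pose(0,.02,.22,-1)[0],rate=.2)
K=[.492,-.2283]; o=min((down(.18+k*np.pi/2) for k in range(4)),key=lambda o:(lambda q:9 if q is None else abs(q[5]))(manip.solve_ik([*K,.1],o)))
manip.move_to([*K,.2],o); manip.servo_line([*K,.09],rate=.12); manip.hold(.3)
s=manip.camera("side"); ps,n=blob(s["image"],(255,175,320,215),red); print("peg side",ps,n,"home 274.1 192.2")
np.save("o.npy",o); f0=np.array(manip.read_contact_force()); np.save("f0.npy",f0); print(f0.round(1))
for z in(.078,.076,.074,.072,.070,.068):
    manip.servo_line([*K,z],rate=.04); manip.hold(.15)
    f=np.array(manip.read_contact_force())-f0; print(z,f.round(1),round(manip.read_position()[2],4))
    if f[2]>10: break
manip.hold(.3); s=manip.camera("side"); c=manip.camera("top")
cv2.imwrite("pics/k.png",np.hstack([cv2.resize(s["image"][280:390,220:320],(400,440),interpolation=cv2.INTER_CUBIC),cv2.resize(s["image"][150:290,230:330],(314,440))])[:,:,::-1]); print(manip.read_time())
E
```

```text
[ 0.3  0.3 -0.4]
peg side [nan nan] 0 home 274.1 192.2
[-0.4 -0.9  0.1]
0.078 [ 1.1  1.2 -0.7] 0.078
0.076 [0.8 1.2 0.7] 0.0761
0.074 [0.9 0.2 4.9] 0.0742
0.072 [-0.7  0.9  5.4] 0.0722
0.07 [0.  1.9 7.2] 0.0704
0.068 [-0.5  1.5  8.5] 0.0684
18.0917h.py:16: RuntimeWarning: Mean of empty slice.
  m=cond(h[...,0],h[...,1],h[...,2]); ys,xs=np.nonzero(m); return np.array([xs.mean()+x0,ys.mean()+y0]),len(xs)
  ret = ret.dtype.type(ret / rcount)
```

View pics/k.png

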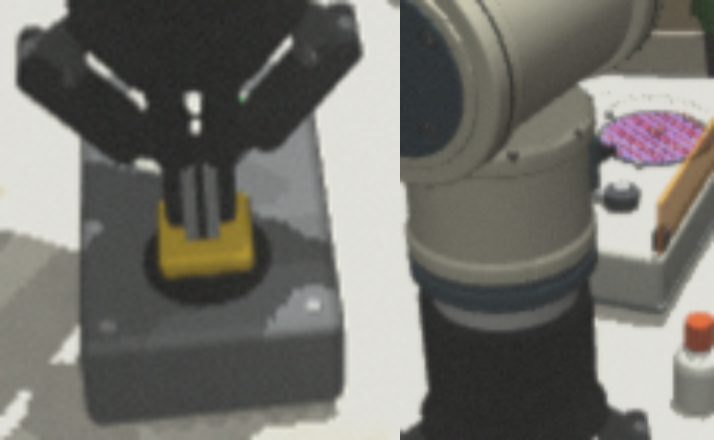

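The side view shows the fingers centred on the key and pressing it, at about 8.5 N and 7.6 mm. The arm hides the gauge and the peg, so I'll check those from above.

```bash
python3 - <<'E'
from h import *
manip.hold(.6); c=manip.camera("top")
try: print(blob(c["image"],(222,260,285,300),red),"home 231.7 281.0")
except Exception as e: print(e)
f=np.array(manip.read_contact_force())-np.load("f0.npy"); print(f.round(1),manip.read_position()[2],manip.read_time())
cv2.imwrite("pics/t2.png",cv2.resize(c["image"][160:320,140:450],(775,400),interpolation=cv2.INTER_CUBIC)[:,:,::-1])
E
```

```text
(array([231.72727273, 280.95454545]), 22) home 231.7 281.0
[-0.4  1.2  7.6] 0.06848220844506178 18.7417
```

View pics/t2.png

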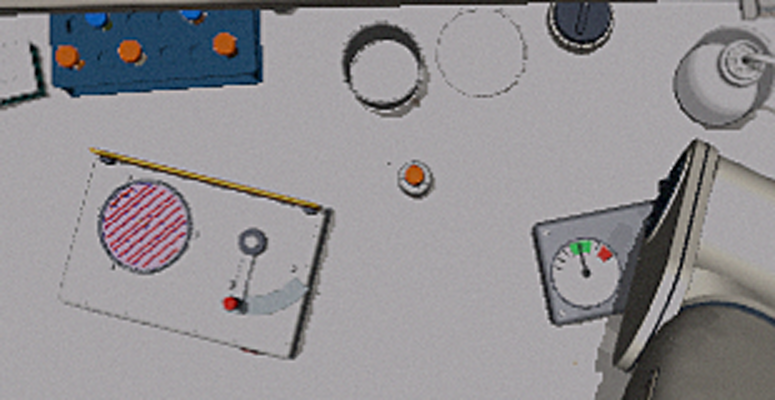

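The needle at (583,258) points into the green band at (580,246). The lever is home with the peg at (231,303), and the dish, bottle and beaker haven't moved. I'll hold a little longer and hand in.

```bash
python3 -c "
from rig import manip
manip.hold(1.0); print(manip.read_contact_force(), manip.read_position()[2]); print(manip.sign_off())"
```

```text
[-1.26696157  1.31236909  7.94956443] 0.06848178060202496
the job is handed in; nothing more can be done
None
```

The job is handed in: the lever went to its stop and sprang back home, and the fingers are still holding the yellow key at about 7.5 mm with the needle in the green; the dish, bottle and beaker showed no movement in the last top picture.

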